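# Show the back of a wax model to the phone in a tilting mirror

## Robot

A 6-joint arm with a two-finger parallel gripper is mounted at the origin on a cart in front of the work surface, level with it; the furniture and walls round the work are solid. World frame = base frame: x ahead of the robot, y to its left, z up, the work surface at z = 0. Lengths are in m, angles in rad, forces in N, time in s.
With the tool pointing down it reaches from about 0.4 to 0.825 m from the base axis. Payload 7 kg.
Tool frame: the origin (TCP) lies midway between the tips of the shut fingers; the grasp point (between the pads) lies arm.hold_point_z behind it (arm.hold_point_z is the distance from the TCP to the grasp point, in m); z points along the fingers, y is the line along which they close (so a half turn about z gives the same grasp; the last joint's range is limited). The gripper opens to 88 mm and grips with 3 to 60 N. Pads are 19 mm wide; open, the fingers measure 130 mm over their backs; the gripper's body (78 mm by 193 mm) begins 47 mm behind the grasp point.
Start: joints at [-0.957, 0.359, 0.012, 0, -1.224, -0.288], TCP at [0.216, -0.639, 0.192] pointing down, gripper open.
Joint ranges: [-3.07, 3.07], [-1.43, 2.12], [-1.02, 1.25], [-3.03, 1.67], [-3.05, -0], [-3.03, 3.03]. Speed limits (rad/s): [2.39, 2.39, 3.01, 3.14, 3.14, 3.14].

## Interface

Orientations are given as [roll, pitch, yaw] about the fixed x, y, z axes, in that order (R = Rz(yaw) Ry(pitch) Rx(roll)).
In Python, from station import arm gives the robot as it stands.
- The arm moves only by the shell command python3 -m crank 'ROWS' [OPENING] [FORCE]. ROWS is JSON, a list that holds one entry, the list of rows, each a list of 4 numbers: the shift along the tool's x, y, z in units of 25 mm (1.0 is 25 mm), then the turn about the tool's z in units of 5 degrees (1.0 is 5 degrees). A call has 1 to 12 rows; each row is the pose to reach, as a shift and turn from the pose commanded when the call began, along the tool's axes at that moment; what a row does not reach only later rows make up. A row lasts 1/8 s, in which the tool goes at most 62.5 mm and 10.7 degrees, less where a joint would pass 70% of its speed; a pose out of reach is approached as far as the arm can. A call with a gripper value outside its range is refused whole. OPENING is the closure, from 0 (fully open) to 1 (shut), set as the call begins (- or left out, the last holds). The fingers move at their own pace and stop on an object; FORCE is the grip in N (left out, the last holds). Time passes only in rows, so rows that repeat a pose let the fingers close. It gives the time, the measured TCP pose, the force, the opening and the grip force at its end, in the units of the state.
- arm.get_state(): the state, without advancing time (a new reading comes with each control period).
- arm.grab_frame(name): name is "side" or "top" or "wrist"; returns (picture, depth): 384x512x3 uint8, red, green, blue; 384x512 float32, m along the optical axis (not along the pixel's ray), 0 where there is no reading.
- arm.get_calibration(name): a dict with "mtx" (3x3 intrinsics, pixels), "R" (3x3) and "t" (3): a world point X has camera coordinates R X + t; the wrist camera has in their place "mount" (4x4, takes a point from camera to tool coordinates, whose origin is the TCP and whose axes are the flange's). Camera axes: x right, y down, z forward; pixel columns grow to the right and rows downward; lengths in m; the calibration is good to about 2 mm. A picture is of the moment at which its call begins: read the wrist's pose just before it. get_calibration takes no time and is no camera call.
- arm.job_done(): hands the job in; it is judged then, once.
Trained networks look in the newest picture that a camera, given by its name, has taken for a name from the list of things; names that differ only in an ending like _2 or _b are one class to them, and where a whole thing is asked for, a point or a joint stands for the part that bears it (a point fixed in the world has none). Each returns a list of dicts, best first, with "score" (0 to 1); they miss things now and then, are a little off and sometimes report something else, mostly with a low value. They report only what shows in the picture. A call takes as long as a camera call. They do not tell look-alikes from the thing itself.
- arm.recognise(thing, camera): "extent" ([left, top, width, height] in pixels, round what is visible of it).
- arm.trace(thing, camera): "mask" (384x512 bool, what is visible of it) and "extent" ([left, top, width, height] in pixels, round what is visible of it).
The state is a dict: "t": time; "q": joint angles; "qd": joint speeds; "joint_efforts": joint torques, N m; "eef_pos": TCP position; "ee_rot": TCP orientation; "force": force on the tool from outside, world axes, zero at the start; "moment": the same for the moment, N m; "width": finger opening in m; "gripper_force": force on a finger pad.
Only numpy, scipy, OpenCV 4.12 (cv2) and the standard library are available. Lean on these libraries where they do the work, as an engineer would, in place of code of your own. Each camera call takes 0.05 s, during which the arm holds its last target. There are 200 camera calls.

## Task

The caster wants a picture of the white sprue mark on the back of the blue wax model: seat the model flat in the nest of the mirror stage with its white mark facing the mirror and let go of it. Then take the red tab of the sprung mirror and tip the mirror up off its stop until the phone's upper lens sees the mark's reflection in the middle of the glass, and finish still holding the mirror still at that angle, because it springs back when released. Do not knock the phone or its stand, and leave the other things on the table where they are.

Things in the scene. Friction and masses are not known exactly. Their poses are not given: they have to be found in the camera images.
- mirror_stage: Fixed dark base plate (x -130 to +38, y -52 to +52, top z 10 mm) with an aluminium nest and a mirror in a yoke. Origin: on the table below the mirror's pivot axis, which is 90 mm up. x: level, from nest to mirror (the glass looks to -x, at nest and phone); y: along the pivot axis; z up. Yoke posts at y = +-40 mm, 100 mm high.
- nest (a point): Centre of the nest's flat floor: x = -85 mm, z = 45 mm in mirror_stage, axes parallel to it. It takes the wax model lying flat, its 34 mm along x and 62 mm along y, between four black corner guides (9 mm high, flared outwards 20 degrees) with 1.5 mm play a side at their feet. Between the guides 40 mm of each long side is free for fingers.
- wax_model: Blue block of carving wax, half carved, loose, lying flat; 34 (x) x 62 (y) x 22 (z) mm, about 55 g. Origin: centre of its underside, z up. Its white sprue mark is on the +x side. Take it across the 34 mm.
- wax_mark (a point): The white round mark, 8 mm across, in the middle of the wax model's +x side (17 mm from its centre, 11 mm above its underside). With the model seated the mark is at x = -68 mm, z = 56 mm in mirror_stage.
- mirror (a joint): Tilt in rad: 0 = leaning back on its stop, glass turned 0.6 rad upwards; grows as the top is pulled towards the nest; 0.6 = glass upright, beyond that it looks downwards; end stop 1.05. A light spring (about 1 N at the tab) always pulls it back to 0. The pivot axis lies in the glass surface across the middle of the glass (57 wide, 53 mm high; black frame 66 x 62 mm).
- mirror_tab (a point): Grip point on the mirror's red tab, 73 mm up the mirror from the pivot axis and 4 mm behind the glass surface; moves with the mirror. x: into the glass, y: along the pivot axis, z: up the glass. The tab is 14 mm wide along y, 8 mm thick, from 51 to 91 mm from the axis, on a thin steel shank. Fingers closing along y can hold it from above while it turns between them.
- lens (a point): The upper of the phone's two camera lenses, on its back, which faces the mirror. 200 to 260 mm from the pivot axis along -x of mirror_stage, within 25 mm of y = 0; its height differs from run to run (80 to 210 mm).
- reflected_sight (a point): A line of sight, nothing solid, from the middle of the glass (on the pivot axis). z: the way in which light from the seated wax model's mark leaves the middle of the glass (it turns twice as far as the mirror); x: square to it and to the pivot axis. A lens on the z axis sees the mark in the middle of the glass; 30 mm beside it the reflection sits about 8 mm off the middle.
- phone_clamp: Black clamp fixed on the stand's post, holding the silver phone (147 x 75 x 13 mm, long side level, screen away from the mirror). Origin: on the post's axis; x towards the mirror, y along the phone, z up. The phone's middle is 35 mm from it along -x; the lens is 28 mm along -x and 54.5 mm along -y, level with the origin.
- phone_stand: Fixed stand: round dark foot 84 mm across and a steel post 10 mm thick, up to 244 mm high. Origin: under the post, on the table.
- wax_carver: Bystander: wooden-handled carver, 164 mm long, lying on the table. Origin: middle of its underside.
- ring_dish: Bystander: small round dish with ring blanks, 61 mm across, 14 mm high. Origin: middle of its underside.
- stone_tin: Bystander: small tin with brass-coloured lid, 64 x 88 x 28 mm. Origin: middle of its underside.
- loupe: Bystander: folded loupe, 24 x 38 x 19 mm. Origin: middle of its underside.
Mind the look-alikes: they are no part of the job. Of the things that look like the wax_model, the smallest one is meant.

How it is judged:
By the outcome, as a careful person would: the job done as asked, in the order asked, and still so for the second after the job is handed in, while the arm keeps its last pose, push and grip.
It also fails if it takes over 48 s, if anything falls off the work surface, if the arm or the gripper's body presses on something with over 40 N, if the wrist force passes 120 N, or if a joint passes its speed limit or range.

## Working session

There is one attempt and no reset: what is moved stays moved. The work goes in short steps, Python scripts to look and compute and a shell command to move; the robot and the scene stay as the last step left them, time stands still between calls to the robot, and variables do not carry over. Pictures are saved under pics/ and viewed, at most 10 in all, crops included, and the job is handed in when it is done.

```bash
ls; mkdir -p pics; cat > h.py <<'E'
import numpy as np, cv2
from station import arm
def cal(n):
    c=arm.get_calibration(n); K=np.array(c['mtx'])
    if 'R' in c: return K,np.array(c['R']),np.array(c['t']).ravel()
    from scipy.spatial.transform import Rotation as Ro
    s=arm.get_state(); M=np.array(c['mount']); T=np.eye(4)
    T[:3,:3]=Ro.from_euler('xyz',s['ee_rot']).as_matrix(); T[:3,3]=s['eef_pos']
    W=T@M; R=W[:3,:3].T; return K,R,-R@W[:3,3]
def cloud(d,c):
    K,R,t=c; v,u=np.mgrid[:384,:512]
    P=np.stack([(u-K[0,2])/K[0,0]*d,(v-K[1,2])/K[1,1]*d,d],-1)
    X=(P-t)@R; X[d<=0]=np.nan; return X
def proj(X,c):
    K,R,t=c; p=K@(R@np.asarray(X)+t); return p[:2]/p[2]
E
python3 - <<'E'
from h import *
print(arm.get_state(), arm.hold_point_z)
for n in ('side','top'):
    c=cal(n); p,d=arm.grab_frame(n); X=cloud(d,c); np.savez(n,p=p,X=X)
    cv2.imwrite(f'pics/{n}0.png',p[...,::-1])
    print(n,'campos',-c[1].T@c[2])
    for th in ('wax_model','mirror_stage','mirror','mirror_tab','lens','phone_clamp','phone_stand','wax_mark','wax_carver','ring_dish','stone_tin','loupe'):
        for r in arm.trace(th,n)[:4]:
            m=r['mask']; q=X[m]; q=q[~np.isnan(q[:,0])]
            if r['score']>.3 and len(q): print(th,round(r['score'],2),r['extent'],np.median(q,0).round(3),np.percentile(q,[3,97],axis=0).round(3).tolist())
E
```

```text
pics
{'t': 0.0, 'q': array([-9.56904205e-01,  3.59392048e-01,  1.10413318e-02, -3.62853709e-04,
       -1.22410642e+00, -2.88075820e-01]), 'qd': array([ 0.00036331, -0.00070727, -0.00067877, -0.00080615,  0.00021549,
       -0.00255175]), 'joint_efforts': array([ 2.29201636e-03, -5.82713521e+01,  2.93057370e+01,  6.99725837e+00,
        6.87906679e-03, -1.13666247e-04]), 'eef_pos': array([ 0.21582943, -0.63896976,  0.19060949]), 'ee_rot': array([ 3.13990337e+00, -1.44848377e-04, -2.81589981e+00]), 'force': array([ 0.30625956, -0.32422059,  0.04812167]), 'moment': array([-0.04122532, -0.02456934, -0.00382983]), 'gripper_force': 0.0, 'width': 0.08767620777153326} 0.0188
side campos [ 0.4891192  -0.72280321  0.62456794]
wax_model 0.87 [220.9, 213.9, 34.0, 30.9] [ 0.425 -0.032  0.025] [[0.389, -0.056, 0.004], [0.467, 0.003, 0.032]]
wax_model 0.73 [236.0, 250.7, 28.4, 23.4] [ 0.449 -0.139  0.019] [[0.421, -0.161, 0.002], [0.478, -0.112, 0.024]]
wax_model 0.63 [173.1, 241.2, 39.3, 20.2] [ 0.331 -0.114  0.024] [[0.289, -0.125, 0.0], [0.368, -0.078, 0.031]]
mirror_stage 0.77 [288.0, 215.7, 6
[... 3516 characters left out ...]
051, -0.001], [0.468, 0.007, 0.032]]
wax_mark 0.86 [277.1, 230.7, 20.3, 31.6] [ 0.331 -0.1    0.027] [[0.292, -0.122, 0.014], [0.369, -0.078, 0.032]]
wax_mark 0.58 [286.0, 196.7, 20.5, 20.7] [ 0.452 -0.132  0.02 ] [[0.426, -0.155, 0.004], [0.479, -0.108, 0.024]]
wax_mark 0.36 [263.8, 133.5, 64.3, 43.8] [ 0.608 -0.117  0.04 ] [[0.56, -0.194, 0.006], [0.658, -0.035, 0.12]]
ring_dish 0.65 [332.2, 213.0, 20.2, 22.2] [ 0.382 -0.275  0.004] [[0.356, -0.301, -0.002], [0.41, -0.248, 0.014]]
stone_tin 0.6 [160.0, 162.6, 26.4, 24.5] [0.566 0.281 0.028] [[0.537, 0.241, 0.007], [0.596, 0.325, 0.032]]
loupe 0.34 [224.6, 121.5, 19.7, 44.8] [0.63  0.067 0.171] [[0.567, 0.032, 0.113], [0.697, 0.088, 0.189]]
```

```bash
python3 - <<'E'
import cv2
a=cv2.imread('pics/side0.png')[130:330,165:365]; b=cv2.imread('pics/top0.png')[110:270,210:370]
cv2.imwrite('pics/s1.png',cv2.resize(a,(600,600),interpolation=2)); cv2.imwrite('pics/t1.png',cv2.resize(b,(600,600),interpolation=2))
E
```

```text
(no output)
```

View pics/s1.png

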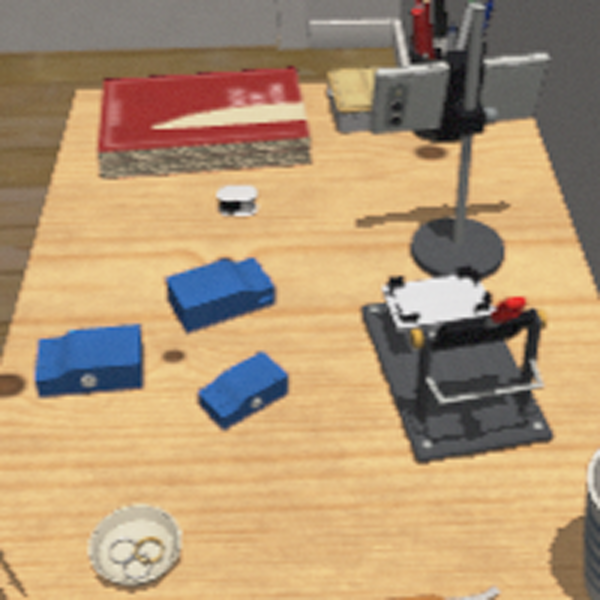

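View pics/t1.png

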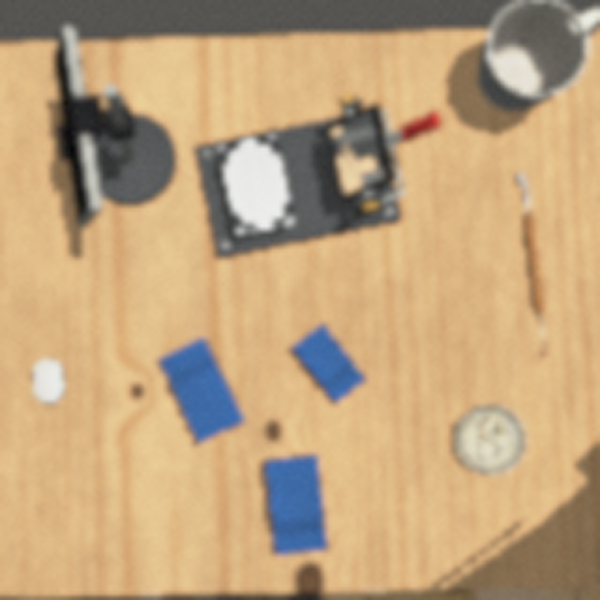

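The small block is the middle blue one in the side picture (about 245,390), and its mark at (258,400) faces -y/+x. The stage nest is at (435,298), with the red tab leaning back at (508,308). In the top picture the small block is at (328,362) and the nest at (255,185), with the tab leaning right at (420,127).

```bash
cat >> h.py <<'E'
def shift(target,yaw_deg=None):
    from scipy.spatial.transform import Rotation as Ro
    s=arm.get_state(); R=Ro.from_euler('xyz',s['ee_rot']).as_matrix()
    d=R.T@(np.array(target)-s['eef_pos'])/.025
    t=None if yaw_deg is None else -((yaw_deg-np.degrees(s['ee_rot'][2])+90)%180-90)/5
    return d.round(3),t
E
python3 - <<'E'
from h import *
print(arm.get_calibration('wrist')); print(arm.get_calibration('top')['mtx'])
print(shift([.46,-.17,.27],39))
# stage fit: plate top points and nest top, small block
for n in ('top','side'):
    X=np.load(n+'.npz')['X']; p=np.load(n+'.npz')['p'].astype(int)
    b=(X[...,0]>.5)&(X[...,0]<.72)&(X[...,1]>-.22)&(X[...,1]<0)
    pl=b&(X[...,2]>.005)&(X[...,2]<.016)&(p.sum(-1)<300)
    ne=b&(X[...,2]>.036)&(X[...,2]<.06)&(p.min(-1)>150)
    for nm,m in(('plate',pl),('nest',ne)):
        q=X[m]; print(n,nm,m.sum(),np.median(q[:,2]).round(4),cv2.minAreaRect((q[:,:2]*1000).astype(np.float32)))
    bm=(X[...,0]>.415)&(X[...,0]<.49)&(X[...,1]>-.17)&(X[...,1]<-.1)&(X[...,2]>.012)&(p[...,2]>p[...,0]+50)
    q=X[bm]; print('blk',cv2.minAreaRect((q[:,:2]*1000).astype(np.float32)))
    ph=(X[...,2]>.1)&(X[...,1]>.02)&(X[...,1]<.12)&(X[...,0]>.5)&(X[...,0]<.75)
    q=X[ph]; print('phone',np.percentile(q,[1,50,99],axis=0).round(3).tolist())
E
```

```text
{'mtx': array([[338.68828308,   0.        , 254.78670833],
       [  0.        , 338.68828308, 189.69784296],
       [  0.        ,   0.        ,   1.        ]]), 'mount': array([[ 5.81775447e-04, -9.60984498e-01, -2.76601621e-01,
         7.56096082e-02],
       [ 9.99999829e-01,  5.75580250e-04,  1.03584535e-04,
        -6.46659782e-04],
       [ 5.96632977e-05, -2.76601634e-01,  9.60984668e-01,
        -1.93173745e-01],
       [ 0.00000000e+00,  0.00000000e+00,  0.00000000e+00,
         1.00000000e+00]])}
[[354.96411532   0.         255.68258373]
 [  0.         354.96411532 190.58444162]
 [  0.           0.           1.        ]]
(array([-15.256,  14.667,  -3.137]), np.float64(-4.0670425802958565))
top plate 580 0.0097 ((611.2571411132812, -110.13227844238281), (98.33171081542969, 158.8294677734375), 9.758819580078125)
top nest 322 0.0447 ((613.5001831054688, -120.50967407226562), (79.71151733398438, 145.36553955078125), 9.432696342468262)
blk ((450.3229675292969, -132.7433624267578), (55.35542297363281, 30.455913543701172), 36.366546630859375)
phone [[0.561, 0.029, 0.109], [0.634, 0.065, 0.174], [0.702, 0.09, 0.242]]
side plate 1505 0.0105 ((606.7845458984375, -100.55631256103516), (102.65223693847656, 190.79251098632812), 11.195549011230469)
side nest 398 0.0456 ((603.2520751953125, -71.77313995361328), (78.95021057128906, 51.79953384399414), 10.175771713256836)
blk ((449.15093994140625, -133.81741333007812), (62.634437561035156, 33.89839553833008), 36.97433853149414)
phone [[0.56, 0.027, 0.104], [0.631, 0.061, 0.154], [0.702, 0.084, 0.239]]
```

```bash
python3 -m crank '[[[-2,2,-0.8,-1],[-4,4,-1.6,-2],[-6,6,-2.4,-3],[-8,8,-3.2,-3.7],[-10,10,-3.2,-3.7],[-12,12,-3.2,-3.7],[-14,13.5,-3.2,-3.7],[-16.3,15,-3.2,-3.7],[-16.3,15,-3.2,-3.7],[-16.3,15,-3.2,-3.7],[-16.3,15,-3.2,-3.7]]]' 0
python3 - <<'E'
from h import *
print(arm.get_state()['t'],arm.get_state()['q'],arm.get_state()['qd'])
c=cal('wrist'); p,d=arm.grab_frame('wrist'); X=cloud(d,c); np.savez('w',p=p,X=X,R=c[1],t=c[2])
cv2.imwrite('pics/w0.png',p[...,::-1])
for th in ('wax_model','mirror_stage','mirror_tab','mirror','lens','phone_clamp','phone_stand','wax_mark'):
    for r in arm.trace(th,'wrist')[:4]:
        m=r['mask']; q=X[m]; q=q[~np.isnan(q[:,0])]
        if r['score']>.3 and len(q): print(th,round(r['score'],2),r['extent'],np.median(q,0).round(3),np.percentile(q,[3,97],axis=0).round(3).tolist())
E
```

```text
t: 2.68
eef_pos: [0.482, -0.1535, 0.2715]
ee_rot: [3.141, -0.0, -2.492]
force: [-0.8, 0.6, 0.6]
width: 0.0875
gripper_force: 0.0
2.675 [ 8.06498014e-02  3.19791907e-02 -2.19947742e-01  4.82512038e-05
 -1.31920659e+00 -1.00150390e+00] [-0.03175698 -0.00689989 -0.00697535  0.00122728 -0.00062739  0.00151951]
wax_model 0.97 [328.2, 41.2, 69.9, 75.8] [ 0.329 -0.105  0.028] [[0.289, -0.126, 0.011], [0.367, -0.081, 0.03]]
wax_model 0.77 [328.7, 142.0, 59.3, 67.1] [ 0.425 -0.028  0.028] [[0.388, -0.056, 0.001], [0.465, 0.005, 0.03]]
wax_model 0.72 [270.5, 117.7, 23.4, 47.8] [ 0.448 -0.136  0.021] [[0.421, -0.159, 0.015], [0.475, -0.111, 0.023]]
mirror_stage 0.92 [165.1, 178.3, 128.6, 84.6] [ 0.591 -0.126  0.011] [[0.555, -0.192, 0.008], [0.646, -0.044, 0.11]]
mirror_tab 0.6 [168.6, 221.5, 39.1, 41.1] [ 0.606 -0.159  0.093] [[0.585, -0.18, 0.069], [0.636, -0.14, 0.116]]
mirror 0.67 [169.1, 224.1, 44.6, 41.2] [ 0.607 -0.159  0.093] [[0.584, -0.181, 0.067], [0.638, -0.138, 0.116]]
mirror 0.63 [201.5, 0.3, 50.5, 53.4] [ 0.378 -0.274  0.005] [[0.352, -0.3, 0.001], [0.406, -0.245, 0.014]]
lens 0.7 [265.9, 293.3, 54.7, 30.9] [0.638 0.037 0.012] [[0.609, 0.004, 0.009], [0.672, 0.072, 0.056]]
phone_stand 0.81 [266.7, 296.7, 56.3, 25.1] [0.638 0.037 0.012] [[0.609, 0.005, 0.009], [0.672, 0.072, 0.054]]
wax_mark 0.86 [328.3, 144.4, 54.7, 67.4] [ 0.424 -0.028  0.028] [[0.388, -0.056, 0.001], [0.464, 0.004, 0.03]]
wax_mark 0.84 [328.3, 36.5, 69.8, 76.8] [ 0.329 -0.105  0.028] [[0.289, -0.126, 0.008], [0.367, -0.08, 0.03]]
wax_mark 0.67 [266.8, 115.0, 32.8, 50.0] [ 0.447 -0.136  0.021] [[0.421, -0.159, 0.015], [0.475, -0.112, 0.023]]
```

View pics/w0.png

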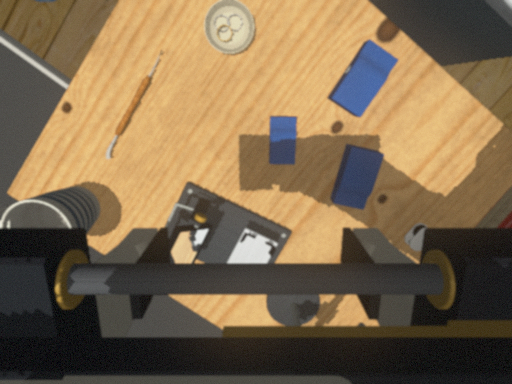

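The small block is at (283,140), nearly aligned with the image axes, and the stage is at about (230,225), partly hidden by the fingers.

```bash
cat > m.py <<'E'
from h import *
D=np.load('w.npz'); X=D['X']; p=D['p'].astype(int)
z=X[...,2]
bm=(X[...,0]>.41)&(X[...,0]<.49)&(X[...,1]>-.18)&(X[...,1]<-.095)&(z>.014)&(p[...,2]>p[...,0]+25)
q=X[bm]; r=cv2.minAreaRect((q[:,:2]*1000).astype(np.float32)); print('blk',bm.sum(),r)
a=np.radians(37); L=q[:,:2]@[np.cos(a),np.sin(a)]
for lo in np.arange(L.min(),L.max(),.008): print(round(np.median(q[(L>=lo)&(L<lo+.008),2])*1000,1),end=' ')
# stage frame: points in plate candidates by yaw fit
for n in('w','top','side'):
    D=np.load(n+'.npz'); Y=D['X']; g=D['p'].astype(int)
    b=(Y[...,0]>.5)&(Y[...,0]<.72)&(Y[...,1]>-.22)&(Y[...,1]<0.02)
    pl=b&(Y[...,2]>.006)&(Y[...,2]<.014)&(g.sum(-1)<330)
    k=cv2.connectedComponents(pl.astype(np.uint8))[1]; i=np.bincount(k[k>0]).argmax(); q=Y[k==i]
    print('\n',n,'plate',cv2.minAreaRect((q[:,:2]*1000).astype(np.float32)))
    ne=b&(Y[...,2]>.04)&(Y[...,2]<.05)&(g.min(-1)>130)
    k=cv2.connectedComponents(ne.astype(np.uint8))[1]; i=np.bincount(k[k>0]).argmax(); q=Y[k==i]
    print(n,'nest',len(q),cv2.minAreaRect((q[:,:2]*1000).astype(np.float32)),q.mean(0))
    gu=b&(Y[...,2]>.046)&(Y[...,2]<.06)&(g.sum(-1)<250)
    print('guides',Y[gu].round(3).tolist()[:60:3])
E
python3 m.py
```

```text
blk 1083 ((447.7335510253906, -134.52536010742188), (58.69086837768555, 32.720218658447266), 36.95358657836914)
16.5 17.1 21.5 22.0 21.9 22.0 22.1 22.0 
 w plate ((608.0240478515625, -111.5427474975586), (102.74065399169922, 166.34713745117188), 10.481050491333008)
w nest 1012 ((590.9215087890625, -76.05233764648438), (56.362308502197266, 49.784080505371094), 11.313115119934082) [ 0.58774016 -0.07962206  0.04491156]
guides [[0.579, -0.176, 0.047], [0.579, -0.175, 0.051], [0.578, -0.172, 0.048], [0.578, -0.174, 0.053], [0.577, -0.17, 0.05], [0.578, -0.174, 0.057], [0.578, -0.171, 0.054], [0.577, -0.168, 0.05], [0.578, -0.173, 0.06], [0.577, -0.169, 0.057], [0.576, -0.166, 0.052], [0.576, -0.162, 0.047], [0.577, -0.166, 0.056], [0.576, -0.163, 0.051], [0.576, -0.165, 0.058], [0.577, -0.161, 0.049], [0.576, -0.161, 0.06], [0.574, -0.1, 0.051], [0.576, -0.1, 0.053], [0.564, -0.063, 0.053]]

 top plate ((610.7649536132812, -109.71512603759766), (99.33726501464844, 160.87530517578125), 11.221421241760254)
top nest 320 ((605.6197509765625, -73.18365478515625), (79.94548034667969, 50.03311538696289), 10.801655769348145) [ 0.60424067 -0.0734154   0.04459571]
guides [[0.638, -0.091, 0.053]]

 side plate ((609.6310424804688, -112.3382568359375), (102.9604263305664, 165.87564086914062), 10.626131057739258)
side nest 406 ((602.9813232421875, -71.82173156738281), (79.5003890991211, 51.79953384399414), 10.175771713256836) [ 0.6019528  -0.07300752  0.0456156 ]
guides [[0.622, -0.044, 0.054], [0.63, -0.045, 0.054], [0.625, -0.046, 0.052], [0.632, -0.047, 0.052], [0.623, -0.046, 0.049], [0.629, -0.048, 0.05], [0.635, -0.054, 0.055], [0.634, -0.05, 0.049], [0.568, -0.056, 0.052], [0.575, -0.056, 0.053], [0.568, -0.056, 0.05], [0.575, -0.058, 0.051], [0.573, -0.058, 0.048], [0.639, -0.076, 0.049], [0.643, -0.084, 0.053], [0.639, -0.089, 0.055], [0.637, -0.089, 0.051], [0.573, -0.1, 0.054], [0.58, -0.1, 0.054], [0.576, -0.1, 0.051]]
```

```bash
cat > c.py <<'E'
from h import *
a=np.radians(-79.4); ex=np.array([np.cos(a),np.sin(a),0]); ey=np.array([-np.sin(a),np.cos(a),0]); N=np.array([.603,-.073,0]); O=N+.085*ex
S=np.stack([ex,ey,[0,0,1]])
for n in('top','side'):
    D=np.load(n+'.npz'); Y=(D['X']-O)@S.T*1000; g=D['p'].astype(int)
    m=(Y[...,0]<-150)&(Y[...,0]>-260)&(abs(Y[...,1]-20)<120)&(Y[...,2]>95)
    dk=m&(g.sum(-1)<260); lt=m&(g.sum(-1)>300)
    for nm,k in(('dark',dk),('light',lt)): print(n,nm,k.sum(),np.percentile(Y[k],[2,10,50,90,98],axis=0).round().tolist())
    if n=='side':
        vv,uu=np.nonzero(dk)
        k=dk&(Y[...,1]<20); vv,uu=np.nonzero(k); print('lens px',[(u,v,*Y[v,u].round()) for u,v in zip(uu,vv)])
        k=dk&(Y[...,1]>20); print('clamp',np.array([Y[k].min(0),Y[k].max(0)]).round())
    t=(g[...,0]>120)&(g[...,1]<60)&(g[...,2]<60)&(Y[...,2]>90)&(abs(Y[...,1])<60)&(Y[...,0]>-30)
    print('tab',t.sum(),np.percentile(Y[t],[2,50,98],axis=0).round().tolist())
E
python3 c.py
```

```text
top dark 310 [[-238.0, -11.0, 110.0], [-234.0, 12.0, 120.0], [-220.0, 51.0, 153.0], [-186.0, 84.0, 188.0], [-179.0, 113.0, 196.0]]
top light 190 [[-231.0, -16.0, 117.0], [-221.0, -6.0, 149.0], [-213.0, 55.0, 179.0], [-192.0, 117.0, 187.0], [-182.0, 126.0, 242.0]]
tab 14 [[35.0, -2.0, 137.0], [43.0, 0.0, 149.0], [50.0, 3.0, 164.0]]
side dark 501 [[-227.0, -6.0, 106.0], [-221.0, 1.0, 119.0], [-204.0, 47.0, 152.0], [-180.0, 62.0, 188.0], [-177.0, 75.0, 219.0]]
side light 292 [[-230.0, -18.0, 110.0], [-224.0, -8.0, 115.0], [-213.0, 48.0, 177.0], [-189.0, 110.0, 181.0], [-183.0, 122.0, 243.0]]
lens px [(np.int64(290), np.int64(158), np.float64(-214.0), np.float64(-18.0), np.float64(170.0)), (np.int64(297), np.int64(158), np.float64(-214.0), np.float64(0.0), np.float64(168.0)), (np.int64(298), np.int64(158), np.float64(-214.0), np.float64(3.0), np.float64(167.0)), (np.int64(299), np.int64(158), np.float64(-213.0), np.float64(5.0), np.float64(167.0)), (np.int64(300), np.int64(158), np.float64(-214.0), np.float64(8.0), np.float64(166.0)), (np.int64(290), np.int64(159), np.float64(-216.0), np
[... 7607 characters left out ...]
oat64(-223.0), np.float64(4.0), np.float64(124.0)), (np.int64(298), np.int64(171), np.float64(-225.0), np.float64(8.0), np.float64(122.0)), (np.int64(294), np.int64(172), np.float64(-225.0), np.float64(-3.0), np.float64(120.0)), (np.int64(295), np.int64(172), np.float64(-227.0), np.float64(0.0), np.float64(119.0)), (np.int64(296), np.int64(172), np.float64(-227.0), np.float64(3.0), np.float64(118.0)), (np.int64(297), np.int64(172), np.float64(-227.0), np.float64(6.0), np.float64(118.0)), (np.int64(289), np.int64(173), np.float64(-232.0), np.float64(-14.0), np.float64(115.0))]
clamp [[-233.   24.  102.]
 [-175.  128.  243.]]
tab 21 [[48.0, -6.0, 151.0], [53.0, 1.0, 163.0], [57.0, 6.0, 165.0]]
```

```bash
cat >> c.py <<'E'
print('=====')
for n in('top','side'):
    D=np.load(n+'.npz'); Y=(D['X']-O)@S.T*1000; g=D['p'].astype(int)
    for zz in range(100,245,20):
        m=(Y[...,0]<-150)&(Y[...,0]>-206)&(abs(Y[...,1]-20)<120)&(Y[...,2]>zz)&(Y[...,2]<zz+20)
        if m.sum(): print(n,zz,m.sum(),Y[m].min(0).round()[:2],Y[m].max(0).round()[:2])
p=np.load('side.npz')['p'][140:185,275:335,::-1]
cv2.imwrite('pics/lens.png',cv2.resize(p,None,fx=12,fy=12,interpolation=2))
E
python3 c.py | sed '1,/=====/d'
```

```text
top 100 1 [-189.   50.] [-189.   50.]
top 120 4 [-197.   44.] [-179.   44.]
top 140 49 [-198.   43.] [-176.   76.]
top 160 9 [-204.   41.] [-183.   53.]
top 180 40 [-206.   41.] [-183.   70.]
top 200 8 [-192.   50.] [-184.   55.]
top 220 7 [-191.   50.] [-182.   61.]
top 240 11 [-192.   51.] [-184.   59.]
side 100 27 [-188.   48.] [-182.   57.]
side 120 35 [-195.   41.] [-177.   72.]
side 140 117 [-206.   41.] [-175.   76.]
side 160 76 [-206.   39.] [-183.  123.]
side 180 64 [-206.   38.] [-182.   69.]
side 200 29 [-188.   49.] [-182.   57.]
side 220 32 [-193.   49.] [-182.   58.]
side 240 15 [-194.   49.] [-182.   57.]
```

View pics/lens.png

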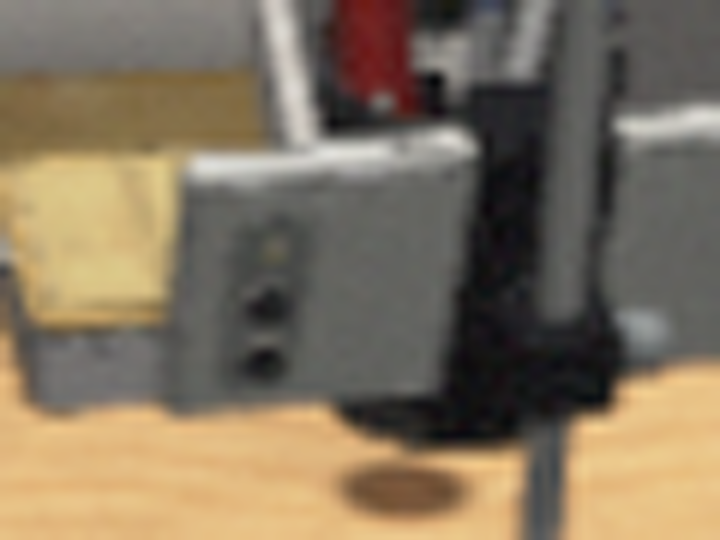

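The upper lens is at crop (268,302), which is side pixel (297.3,165.2). That puts it at stage (-217, 1, 146) mm, in line with the phone's middle height.

```bash
python3 -c "
from h import *
print(arm.get_state()['eef_pos'],arm.get_state()['ee_rot'][2]*57.2958,shift([.4437,-.1376,.0055],37))"
```

```text
[ 0.48180004 -0.15430515  0.27164179] -142.89054275943982 (array([ 0.814,  1.453, 10.645]), np.float64(0.02190166661596322))
```

```bash
python3 -m crank '[[[0.8,1.45,2,0],[0.8,1.45,4,0],[0.8,1.45,6,0],[0.8,1.45,8,0],[0.8,1.45,9,0],[0.8,1.45,10,0],[0.8,1.45,10.65,0],[0.8,1.45,10.65,0],[0.8,1.45,10.65,0]]]' 0.25; python3 -m crank '[[[0,0,0,0],[0,0,0,0],[0,0,0,0],[0,0,0,0],[0,0,0,0]]]' 0.8 15
```

```text
t: 4.25
eef_pos: [0.4447, -0.1371, 0.0059]
ee_rot: [-3.141, 0.0, -2.493]
force: [0.5, 0.9, -0.1]
width: 0.0656
gripper_force: 0.0
t: 4.88
eef_pos: [0.4442, -0.137, 0.0053]
ee_rot: [-3.142, 0.0, -2.493]
force: [0.3, 0.5, 0.6]
width: 0.0216
gripper_force: 0.0
```

```bash
python3 - <<'E'
from h import *
print(arm.get_state()['width'])
p,d=arm.grab_frame('wrist'); q,d2=arm.grab_frame('side')
a=cv2.resize(q[200:300,180:300],(480,400),interpolation=2)
b=cv2.resize(p,(300,225)); o=np.zeros((400,780,3),np.uint8); o[:,:480]=a; o[:225,480:]=b
cv2.imwrite('pics/g.png',o[...,::-1])
E
```

```text
0.021588214662960577
```

View pics/g.png

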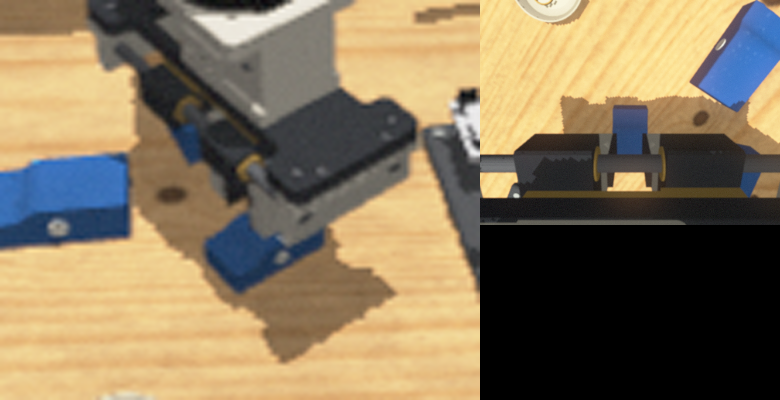

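```bash
python3 -m crank '[[[0,0,0,0],[0,0,0,0],[0,0,0,0],[0,0,0,0]]]' 1 15;  python3 - <<'E'
from h import *
c=cal('wrist'); p,d=arm.grab_frame('wrist'); X=cloud(d,c)
cv2.imwrite('pics/g2.png',cv2.resize(p[100:384,100:440],None,fx=2,fy=2,interpolation=2)[...,::-1])
bm=(p[...,2].astype(int)>p[...,0].astype(int)+25)&(abs(X[...,0]-.45)<.05)&(abs(X[...,1]+.14)<.05)
q=X[bm]; print(cv2.minAreaRect((q[:,:2]*1000).astype(np.float32)),np.percentile(q,[3,50,97],axis=0))
E
```

```text
t: 5.48
eef_pos: [0.4442, -0.137, 0.0053]
ee_rot: [3.142, -0.0, -2.493]
force: [-0.5, -0.3, 0.2]
width: 0.0004
gripper_force: 0.0
((428.208740234375, -143.36273193359375), (40.23103713989258, 59.39616012573242), 85.49246215820312) [[ 0.41716424 -0.15969459  0.01549438]
 [ 0.43334352 -0.14431072  0.01734775]
 [ 0.4485028  -0.12799599  0.04118694]]
```

View pics/g2.png

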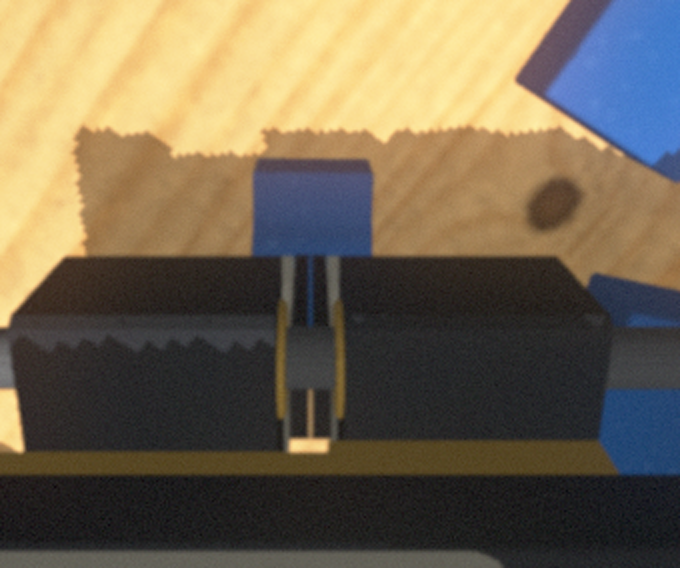

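The fingers have shut above the block without touching it (block at (312,205), finger fronts from row 255). I'll check where the finger tips really are, using depth.

```bash
python3 - <<'E'
from h import *
M=np.array(arm.get_calibration('wrist')['mount'])
p,d=arm.grab_frame('wrist'); K=np.array(arm.get_calibration('wrist')['mtx'])
v,u=np.mgrid[:384,:512]
P=np.stack([(u-K[0,2])/K[0,0]*d,(v-K[1,2])/K[1,1]*d,d],-1)@M[:3,:3].T+M[:3,3]
for col in (200,243,253,255,257,266,300):
    print(col,[(r,d[r,col].round(3),*(P[r,col]*1000).round().astype(int).tolist()) for r in (190,215,222,226,230,235,245,255,262,275,290,310,320)])
E
```

```text
200 [(190, np.float32(0.0), 76, 0, -193), (215, np.float32(0.211), 2, -34, 5), (222, np.float32(0.213), -3, -35, 6), (226, np.float32(0.213), -5, -35, 5), (230, np.float32(0.092), 40, -15, -108), (235, np.float32(0.088), 40, -15, -112), (245, np.float32(0.083), 40, -14, -117), (255, np.float32(0.079), 39, -13, -122), (262, np.float32(0.077), 38, -13, -123), (275, np.float32(0.077), 36, -13, -125), (290, np.float32(0.078), 32, -13, -124), (310, np.float32(0.079), 27, -13, -125), (320, np.float32(0.081), 23, -13, -124)]
243 [(190, np.float32(0.19), 23, -7, -11), (215, np.float32(0.191), 9, -7, -14), (222, np.float32(0.191), 6, -7, -15), (226, np.float32(0.189), 4, -7, -17), (230, np.float32(0.16), 13, -6, -44), (235, np.float32(0.156), 13, -6, -49), (245, np.float32(0.15), 11, -6, -56), (255, np.float32(0.091), 34, -3, -111), (262, np.float32(0.093), 31, -4, -110), (275, np.float32(0.086), 31, -3, -117), (290, np.float32(0.085), 28, -3, -119), (310, np.float32(0.118), 3, -4, -92), (320, np.float32(0.118), 0, -4, -93)]
253 [(190, np.float32(0.189), 23, -1, -11), (215, np.float32(0.191),
[... 1736 characters left out ...]
262, np.float32(0.092), 32, 3, -111), (275, np.float32(0.085), 32, 3, -117), (290, np.float32(0.084), 28, 3, -119), (310, np.float32(0.118), 3, 4, -92), (320, np.float32(0.08), 24, 2, -125)]
300 [(190, np.float32(0.206), 19, 27, 5), (215, np.float32(0.211), 2, 28, 5), (222, np.float32(0.212), -2, 28, 5), (226, np.float32(0.213), -5, 28, 5), (230, np.float32(0.092), 40, 12, -108), (235, np.float32(0.088), 40, 11, -112), (245, np.float32(0.082), 40, 11, -118), (255, np.float32(0.078), 40, 10, -122), (262, np.float32(0.077), 39, 10, -124), (275, np.float32(0.076), 36, 10, -125), (290, np.float32(0.079), 32, 10, -124), (310, np.float32(0.08), 26, 10, -124), (320, np.float32(0.08), 24, 10, -125)]
```

The finger tips really sit about 34 mm behind the reported TCP. The table and block heights agree between all the cameras, so I'll open and go lower, feeling for the table.

```bash
python3 -m crank '[[[0,0,0,0],[0,0,0,0],[0,0,0,0],[0,0,0,0],[0,0,0.5,0],[0,0,1.0,0],[0,0,1.0,0],[0,0,1.0,0]]]' 0.25; python3 - <<'E'
from h import *
M=np.array(arm.get_calibration('wrist')['mount'])
p,d=arm.grab_frame('wrist'); K=np.array(arm.get_calibration('wrist')['mtx'])
v,u=np.mgrid[:384,:512]
P=np.stack([(u-K[0,2])/K[0,0]*d,(v-K[1,2])/K[1,1]*d,d],-1)@M[:3,:3].T+M[:3,3]
f=(P[...,0]<20)&(P[...,0]>7)&(abs(P[...,1])<.06)&(P[...,0]<.013)&(P[...,2]<-.03)&(P[...,2]>-.08)
for col in range(150,360,8):
    r=np.nonzero(f[:,col])[0]
    if len(r): print(col,r[0],(P[r[0],col]*1000).round(1),(P[r[0]+3,col]*1000).round(1),'before',(P[r[0]-3,col]*1000).round(1))
E
```

```text
t: 6.58
eef_pos: [0.4441, -0.137, -0.02]
ee_rot: [3.141, -0.001, -2.493]
force: [0.7, -0.2, 0.1]
width: 0.0651
gripper_force: 0.0
```

```bash
sed -n 1p /dev/null; python3 - <<'E'
from h import *
M=np.array(arm.get_calibration('wrist')['mount'])
p,d=arm.grab_frame('wrist'); K=np.array(arm.get_calibration('wrist')['mtx'])
v,u=np.mgrid[:384,:512]
P=(np.stack([(u-K[0,2])/K[0,0]*d,(v-K[1,2])/K[1,1]*d,d],-1)@M[:3,:3].T+M[:3,3])*1000
f=(P[...,0]>6)&(P[...,0]<14)&(abs(P[...,1])<70)&(P[...,2]<-28)&(P[...,2]>-80)
for col in range(130,390,6):
    r=np.nonzero(f[:,col])[0]
    if len(r): print(col,r[0],P[r[0],col].round(1),P[r[0]+3,col].round(1),'before',P[r[0]-3,col].round(1))
E
python3 -m crank '[[[0,0,0.08,0],[0,0,0.16,0],[0,0,0.16,0]]]'
```

```text
130 255 [ 11.9 -51.2 -67.8] [ 12.5 -49.8 -71.6] before [-11.1 -70.8 -18.9]
136 250 [ 11.8 -50.4 -62.9] [ 12.8 -48.7 -67.7] before [ -7.8 -66.9 -19.4]
142 245 [ 12.6 -48.8 -59.8] [ 12.6 -47.8 -62.7] before [ -4.4 -63.  -20.1]
148 237 [ 11.9 -49.3 -49.7] [ 11.9 -48.3 -53.2] before [  0.7 -59.1 -20.6]
154 229 [ 12.4 -48.8 -41.6] [ 12.2 -47.9 -44.8] before [  4.4 -56.2 -18.2]
160 228 [ 12.2 -46.4 -39.8] [ 12.1 -45.5 -43.3] before [  5.5 -52.4 -19.4]
166 228 [ 12.2 -43.5 -39.9] [ 11.8 -42.8 -42.7] before [  5.7 -49.  -19.9]
172 228 [ 12.3 -40.5 -40.2] [ 12.5 -39.5 -44.4] before [  5.7 -45.7 -19.8]
178 228 [ 12.2 -37.7 -39.7] [ 12.2 -36.8 -43.6] before [  5.5 -42.6 -19.4]
184 227 [ 10.7 -35.8 -34.9] [ 10.9 -34.9 -39.3] before [  5.9 -39.3 -18.9]
226 222 [ 13.5 -14.6 -35.2] [ 12.  -14.7 -35.4] before [ 15.  -14.6 -35. ]
232 223 [ 13.6 -11.6 -36.6] [ 11.9 -11.6 -36.6] before [ 15.2 -11.5 -36.7]
238 223 [ 13.2  -8.6 -35.8] [ 11.9  -8.6 -36.5] before [ 15.   -8.6 -36.4]
244 222 [ 13.9  -5.6 -36.2] [ 12.7  -5.6 -37.1] before [ 15.1  -5.6 -35.2]
250 223 [ 13.3  -2.7 -36. ] [ 12.2  -2.6 -37.2] be
[... 655 characters left out ...]
12.7  37.2 -44.7] before [  5.3  43.5 -18.7]
340 228 [ 12.4  41.1 -40.3] [ 13.   39.8 -45.3] before [  5.6  46.6 -19.6]
346 228 [ 12.4  44.  -40.2] [ 12.8  42.8 -44.9] before [  5.7  49.9 -19.6]
352 228 [ 12.2  47.1 -39.8] [ 12.5  45.9 -44. ] before [  5.4  53.3 -19.1]
358 233 [ 12.2  48.2 -45.8] [ 12.3  47.1 -49.6] before [  2.6  56.8 -19.3]
364 242 [ 12.6  47.7 -56.7] [ 12.6  46.7 -59.6] before [ -2.5  60.4 -20.1]
370 248 [ 12.4  48.5 -62.1] [ 12.5  47.5 -65.2] before [ -6.1  64.  -20.2]
376 253 [ 12.4  49.5 -66.8] [ 12.5  48.5 -69.7] before [ -9.   67.6 -20.4]
t: 7.05
eef_pos: [0.4441, -0.137, -0.0238]
ee_rot: [3.142, -0.0, -2.493]
force: [-0.1, 0.5, -0.9]
width: 0.0658
gripper_force: 0.0
```

```bash
python3 -m crank '[[[0,0,0.1,0],[0,0,0.2,0],[0,0,0.22,0],[0,0,0.22,0]]]'; python3 -m crank '[[[0,0,0,0],[0,0,0,0],[0,0,0,0],[0,0,0,0],[0,0,0,0]]]' 0.9 15
```

```text
t: 7.55
eef_pos: [0.4442, -0.137, -0.0293]
ee_rot: [3.142, -0.0, -2.493]
force: [-0.1, -0.1, 0.3]
width: 0.0656
gripper_force: 0.0
t: 8.18
eef_pos: [0.4442, -0.137, -0.0292]
ee_rot: [-3.142, -0.0, -2.493]
force: [-0.7, 0.6, 1.0]
width: 0.0339
gripper_force: 15.0
```

```bash
python3 -c "
from h import *
print(shift([.598,-.074,.085],10.6))"; python3 -m crank '[[[0,0,-1,0],[0,0,-2.5,0],[0,0,-4.6,0],[0,0,-4.6,0],[0,0,-4.6,0]]]'; python3 - <<'E'
from h import *
M=np.array(arm.get_calibration('wrist')['mount'])
p,d=arm.grab_frame('wrist'); K=np.array(arm.get_calibration('wrist')['mtx'])
v,u=np.mgrid[:384,:512]
P=(np.stack([(u-K[0,2])/K[0,0]*d,(v-K[1,2])/K[1,1]*d,d],-1)@M[:3,:3].T+M[:3,3])*1000
b=(p[...,2].astype(int)>p[...,0].astype(int)+25)&(P[...,2]<-25)&(abs(P[...,1])<30)&(P[...,2]>-60)&(P[...,0]>0)
q=P[b]; print(b.sum(),np.percentile(q,[1,3,50,97,99],axis=0).round(1))
E
```

```text
(array([-6.423, -1.71 , -4.567]), np.float64(5.314580257230432))
t: 8.8
eef_pos: [0.4439, -0.1368, 0.0857]
ee_rot: [3.141, 0.001, -2.493]
force: [0.2, -0.3, -1.4]
width: 0.034
gripper_force: 15.0
4121 [[  0.3 -16.5 -52.2]
 [  0.9 -15.9 -51.8]
 [ 12.   -0.2 -46.6]
 [ 25.4  15.6 -44.5]
 [ 25.8  16.3 -44. ]]
```

```bash
python3 -m crank '[[[0,0,0,1.8],[-0.5,-0.1,0,3.6],[-1.5,-0.4,0,5.3],[-3,-0.8,0,5.3],[-4.6,-1.2,0,5.3],[-6,-1.6,0,5.3],[-6.42,-1.71,0,5.3],[-6.42,-1.71,0,5.3],[-6.42,-1.71,0,5.3]]]'; python3 - <<'E'
from h import *
c=cal('wrist'); p,d=arm.grab_frame('wrist'); X=cloud(d,c); q,_=arm.grab_frame('side')
print(shift([.598,-.074,.0158],10.6))
o=np.zeros((400,800,3),np.uint8); o[:,:400]=cv2.resize(q[150:270,250:370],(400,400),interpolation=2); o[:300,400:]=cv2.resize(p,(400,300)); cv2.imwrite('pics/n.png',o[...,::-1])
g=p.astype(int)
gu=(X[...,2]>.046)&(X[...,2]<.058)&(g.sum(-1)<200)&(X[...,0]>.55)&(X[...,0]<.66)&(X[...,1]>-.12)&(X[...,1]<-.02)
n,l,st,ce=cv2.connectedComponentsWithStats(gu.astype(np.uint8))
for i in range(1,n):
    if st[i,4]>15: print(st[i],X[l==i].mean(0).round(4),cv2.minAreaRect((X[l==i][:,:2]*1000).astype(np.float32)))
fl=(X[...,2]>.042)&(X[...,2]<.048)&(g.min(-1)>90)&(X[...,0]>.53)&(X[...,0]<.66)&(X[...,1]>-.12)&(X[...,1]<-.02)
print(cv2.minAreaRect((X[fl][:,:2]*1000).astype(np.float32)))
E
```

```text
t: 9.98
eef_pos: [0.5966, -0.0745, 0.0851]
ee_rot: [3.141, -0.002, -2.956]
force: [-0.1, -0.0, -0.6]
width: 0.034
gripper_force: 15.0
(array([-0.043,  0.011,  2.801]), np.float64(0.008725353138788704))
[221 161  23  21 177] [ 0.576  -0.0982  0.0523] ((574.8104248046875, -97.67417907714844), (9.665555000305176, 19.91939353942871), 57.036720275878906)
[270 161  22  21 164] [ 0.5687 -0.0599  0.0526] ((567.6428833007812, -60.707679748535156), (19.245710372924805, 9.47008991241455), 54.264827728271484)
((578.5357055664062, -77.78913116455078), (32.03175354003906, 50.021175384521484), 9.617510795593262)
```

View pics/n.png

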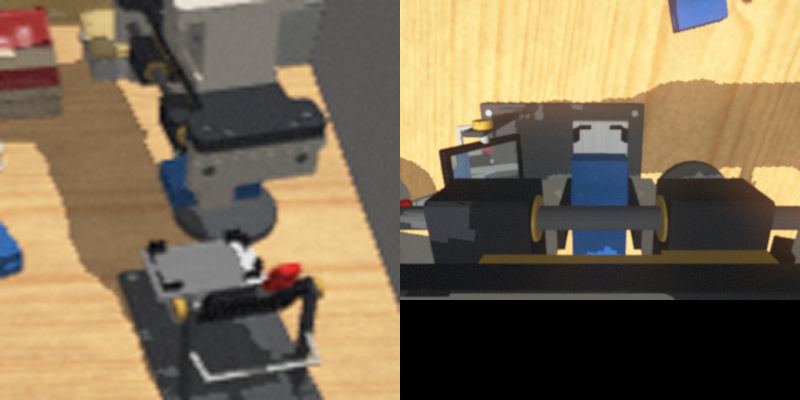

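The side picture shows the gripper above the nest. In the wrist picture the block (600,200) is lined up between the near guides (580,135) and (622,135). I'll lower it.

```bash
python3 -m crank '[[[-0.04,0,0.8,0],[-0.04,0,1.6,0],[-0.04,0,2.0,0],[-0.04,0,2.3,0],[-0.04,0,2.4,0],[-0.04,0,2.5,0],[-0.04,0,2.6,0],[-0.04,0,2.65,0],[-0.04,0,2.7,0],[-0.04,0,2.75,0],[-0.04,0,2.75,0]]]' - 6
```

```text
t: 11.45
eef_pos: [0.5989, -0.0739, 0.0169]
ee_rot: [3.142, -0.0, -2.955]
force: [0.7, -0.5, -0.8]
width: 0.034
gripper_force: 6.0
```

```bash
python3 -m crank '[[[0,0,0.03,0],[0,0,0.06,0],[0,0,0.06,0]]]'; python3 -m crank '[[[0,0,0,0],[0,0,0,0],[0,0,0,0]]]' 0.42; python3 - <<'E'
from h import *
c=cal('wrist'); p,d=arm.grab_frame('wrist'); X=cloud(d,c)
b=(p[...,2].astype(int)>p[...,0].astype(int)+25)&(abs(X[...,0]-.6)<.05)&(abs(X[...,1]+.073)<.03)&(X[...,2]>.05)
print(np.percentile(X[b],[2,50,98],axis=0).round(4))
E
```

```text
t: 11.82
eef_pos: [0.5989, -0.0739, 0.0159]
ee_rot: [-3.141, -0.0, -2.955]
force: [-1.9, 1.0, 4.2]
width: 0.034
gripper_force: 6.0
t: 12.2
eef_pos: [0.599, -0.0739, 0.0155]
ee_rot: [-3.142, 0.0, -2.955]
force: [-0.2, -0.2, 0.4]
width: 0.0503
gripper_force: 0.0
[[ 0.5714 -0.0929  0.0536]
 [ 0.5911 -0.0751  0.0655]
 [ 0.6326 -0.0557  0.1294]]
```

```bash
python3 -m crank '[[[0,0,-0.3,0],[0,0,-1,0],[0,0,-2.5,0],[0,0,-4.5,0],[0,0,-5.4,0],[0,0,-5.4,0],[0,0,-5.4,0]]]'; python3 - <<'E'
from h import *
a=np.radians(-79.3); ex=np.array([np.cos(a),np.sin(a),0]); ey=np.array([-np.sin(a),np.cos(a),0]); N=np.array([.6028,-.073,0]); O=N+.085*ex; S=np.stack([ex,ey,[0,0,1]])
for n in('wrist','side'):
    c=cal(n); p,d=arm.grab_frame(n); X=cloud(d,c); Y=(X-O)@S.T*1000; np.savez('s_'+n,p=p,Y=Y)
    g=p.astype(int)
    b=(g[...,2]>g[...,0]+25)&(abs(Y[...,0]+85)<40)&(abs(Y[...,1])<45)&(Y[...,2]>45)&(Y[...,2]<75)
    q=Y[b]; print(n,b.sum(),np.percentile(q,[2,50,98],axis=0).round(1),cv2.minAreaRect(q[:,:2].astype(np.float32)))
    t=b&(Y[...,2]>60)
    A=np.c_[Y[t][:,:2],np.ones(t.sum())]
    up=q[(q[:,1]>-10)&(q[:,2]>63)]
    if len(up)>20:
        A=np.c_[up[:,:2],np.ones(len(up))]; print('plane',np.linalg.lstsq(A,up[:,2],rcond=None)[0].round(3), np.median(up[:,2]))
    m=(Y[...,0]>-80)&(Y[...,0]<110)&(abs(Y[...,1])<150)&(Y[...,2]>100)
    for k in range(-150,150,30):
        mm=m&(Y[...,1]>=k)&(Y[...,1]<k+30)
        if mm.any(): print(k,Y[mm].max(0).round(),end=' ')
D=np.load('side.npz'); Y=(D['X']-O)@S.T*1000
m=(Y[...,0]>-80)&(Y[...,0]<130)&(abs(Y[...,1])<160)&(Y[...,2]>60)
print()
for k in range(-150,150,30):
    mm=m&(Y[...,1]>=k)&(Y[...,1]<k+30)
    if mm.any(): print(k,Y[mm].max(0).round(),end=' ')
p=np.load('s_wrist.npz')['p']; cv2.imwrite('pics/seat.png',cv2.resize(p[60:300,80:400],None,fx=2.4,fy=2.4,interpolation=2)[...,::-1])
E
```

```text
t: 13.12
eef_pos: [0.5986, -0.0739, 0.1508]
ee_rot: [3.141, 0.0, -2.956]
force: [0.9, -0.2, -0.3]
width: 0.0508
gripper_force: 0.0
wrist 2737 [[-100.1  -28.9   60.3]
 [ -84.4   -0.9   66.5]
 [ -68.3   30.4   68.2]] ((-84.7774658203125, 2.9642295837402344), (34.42826843261719, 66.1338119506836), 0.35635343194007874)
plane [0.0000e+00 1.0000e-03 6.6993e+01] 66.98342670758252
-60 [ 21. -30. 298.] -30 [ 56.  -0. 295.] 0 [ 56.  20. 241.] side 392 [[-100.7  -28.9   49.6]
 [ -77.     0.8   64.9]
 [ -67.2   31.3   69.1]] ((-82.95980072021484, 2.708751678466797), (38.745513916015625, 64.63485717773438), 0.8255833983421326)
plane [-3.8000e-02  1.0000e-02  6.3939e+01] 67.32786423502438
-60 [ 21. -30. 538.] -30 [ 56.  -0. 538.] 0 [ 56.  30. 537.] 30 [ 20.  43. 533.] 120 [110. 150. 549.] 
-60 [ 35. -30. 116.] -30 [ 57.  -0. 164.] 0 [129.  30. 165.] 30 [130.  60. 115.] 60 [130.  82. 102.] 120 [130. 150. 552.]
```

View pics/seat.png

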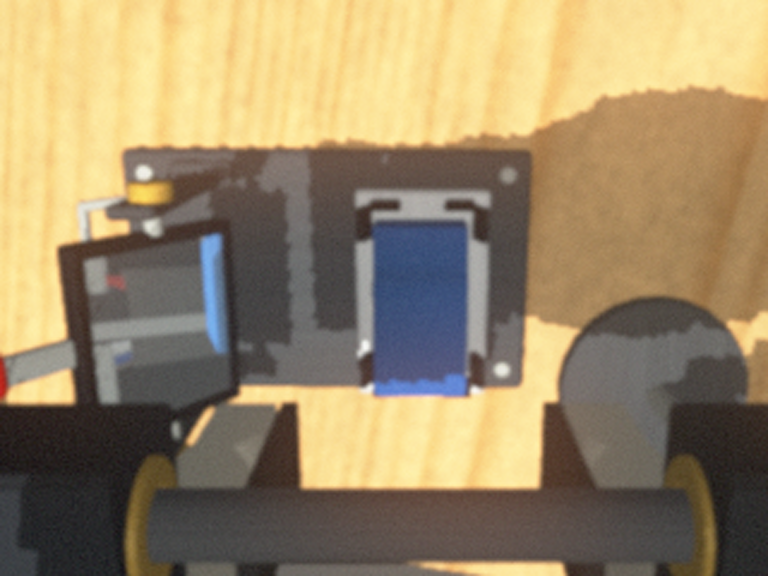

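The block sits flat between the guides (420,305), top at 67 mm and level. I'll check the wall behind the table before going to the tab.

```bash
python3 - <<'E'
from h import *
a=np.radians(-79.3); ex=np.array([np.cos(a),np.sin(a),0]); ey=np.array([-np.sin(a),np.cos(a),0]); N=np.array([.6028,-.073,0]); O=N+.085*ex; S=np.stack([ex,ey,[0,0,1]])
for n in ('side','top'):
    Y=(np.load(n+'.npz')['X']-O)@S.T*1000
    for x0 in (-80,-30,20,70,120):
        m=(Y[...,0]>x0)&(Y[...,0]<x0+50)&(Y[...,1]>60)&(Y[...,1]<300)&(Y[...,2]>130)
        if m.any(): print(n,x0,m.sum(),np.percentile(Y[m],[1,10,50],axis=0).round().tolist())
D=np.load('side.npz');g=D['p'].astype(int);Y=(D['X']-O)@S.T*1000
t=(g[...,0]>110)&(g[...,1]<70)&(g[...,2]<70)&(Y[...,2]>90)&(abs(Y[...,1])<60)&(Y[...,0]>-30)
print(Y[t].round().tolist(), np.median(Y[t],0))
f=O+.0445*ex; print(f, arm.get_state()['eef_pos'], shift([f[0],f[1],.155]))
E
```

```text
side -80 2394 [[-79.0, 170.0, 137.0], [-75.0, 171.0, 191.0], [-54.0, 174.0, 378.0]]
side -30 2985 [[-29.0, 160.0, 137.0], [-24.0, 161.0, 196.0], [-4.0, 165.0, 386.0]]
side 20 3792 [[21.0, 151.0, 138.0], [26.0, 152.0, 199.0], [47.0, 156.0, 394.0]]
side 70 4849 [[71.0, 141.0, 138.0], [76.0, 143.0, 204.0], [97.0, 146.0, 404.0]]
side 120 5666 [[120.0, 132.0, 138.0], [125.0, 133.0, 201.0], [145.0, 137.0, 393.0]]
top -80 2214 [[-80.0, 171.0, 140.0], [-75.0, 173.0, 225.0], [-55.0, 177.0, 452.0]]
top -30 2176 [[-29.0, 162.0, 142.0], [-25.0, 163.0, 227.0], [-5.0, 167.0, 450.0]]
top 20 2161 [[20.0, 153.0, 140.0], [25.0, 154.0, 223.0], [45.0, 158.0, 446.0]]
top 70 2147 [[71.0, 143.0, 142.0], [75.0, 144.0, 224.0], [95.0, 148.0, 444.0]]
top 120 2129 [[121.0, 134.0, 140.0], [125.0, 135.0, 223.0], [145.0, 139.0, 442.0]]
[[51.0, -0.0, 164.0], [51.0, 2.0, 165.0], [52.0, 3.0, 165.0], [51.0, -4.0, 163.0], [52.0, -2.0, 163.0], [52.0, -0.0, 163.0], [53.0, 1.0, 163.0], [53.0, 3.0, 163.0], [52.0, 6.0, 162.0], [50.0, -7.0, 160.0], [53.0, -7.0, 163.0], [53.0, -5.0, 162.0], [55.0, -4.0, 164.0], [54.0, -1.0, 163.0], [54.0, 1.0, 162.0], [55.0, 3.0, 162.0], [54.0, 5.0, 161.0], [55.0, -5.0, 161.0], [57.0, -4.0, 163.0], [57.0, -2.0, 163.0], [55.0, 1.0, 160.0], [56.0, 2.0, 161.0], [49.0, 6.0, 152.0], [37.0, -7.0, 141.0], [48.0, -5.0, 150.0], [50.0, -2.0, 152.0], [50.0, -0.0, 151.0], [50.0, 2.0, 150.0], [49.0, 4.0, 150.0], [48.0, -6.0, 148.0], [47.0, -3.0, 147.0], [46.0, 4.0, 144.0]] [ 52.136778    -0.3104831  161.93365879]
[ 0.62684383 -0.20024836  0.        ] [ 0.59825781 -0.07394107  0.14985453] (array([-0.189, -5.177, -0.207]), None)
```

```bash
python3 -m crank '[[[0,-0.8,-0.25,0],[-0.05,-2.2,-0.25,0],[-0.1,-4,-0.25,-1.9],[-0.19,-5.18,-0.25,-3.8],[-0.19,-5.18,-0.25,-5.7],[-0.19,-5.18,-0.25,-7.6],[-0.19,-5.18,-0.25,-9.5],[-0.19,-5.18,-0.25,-11.4],[-0.19,-5.18,-0.25,-13.3],[-0.19,-5.18,-0.25,-15.2],[-0.19,-5.18,-0.25,-17.1],[-0.19,-5.18,-0.25,-18]]]'; python3 - <<'E'
from h import *
print(arm.get_state()['q'].round(2))
c=cal('wrist'); p,d=arm.grab_frame('wrist'); X=cloud(d,c); g=p.astype(int)
a=np.radians(-79.3); ex=np.array([np.cos(a),np.sin(a),0]); ey=np.array([-np.sin(a),np.cos(a),0]); N=np.array([.6028,-.073,0]); O=N+.085*ex; S=np.stack([ex,ey,[0,0,1]]); Y=(X-O)@S.T*1000
t=(g[...,0]>90)&(g[...,1]<60)&(g[...,2]<60)&(Y[...,2]>100)
print(t.sum(),np.percentile(Y[t],[2,50,98],axis=0).round(1) if t.any() else '')
f=O+.0445*ex; print(shift([f[0],f[1],.148-.054],np.degrees(a)))
E
```

```text
t: 14.72
eef_pos: [0.6273, -0.2013, 0.1563]
ee_rot: [3.14, 0.0, -1.381]
force: [-0.7, -0.7, -0.0]
width: 0.051
gripper_force: 0.0
[-0.02  0.36 -0.07  0.   -1.14  0.2 ]
523 [[ 31.9  -7.2 135.7]
 [ 50.9  -0.7 160.7]
 [ 57.1   5.7 164.3]]
(array([-0.045,  0.009,  2.491]), np.float64(0.06321724018747261))
```

```bash
python3 -m crank '[[[-0.045,0.04,0.8,0],[-0.045,0.04,1.6,0],[-0.045,0.04,2.2,0],[-0.045,0.04,2.49,0],[-0.045,0.04,2.49,0],[-0.045,0.04,2.49,0]]]'; python3 -m crank '[[[0,0,0,0],[0,0,0,0],[0,0,0,0],[0,0,0,0],[0,0,0,0]]]' 0.95 8
```

```text
t: 15.52
eef_pos: [0.6269, -0.1995, 0.0953]
ee_rot: [-3.141, -0.0, -1.385]
force: [0.5, 0.2, 0.8]
width: 0.0509
gripper_force: 0.0
t: 16.15
eef_pos: [0.6269, -0.1992, 0.0946]
ee_rot: [-3.141, -0.0, -1.385]
force: [1.2, 0.0, -0.2]
width: 0.0133
gripper_force: 8.0
```

```bash
python3 -m crank '[[[-0.12,0,-0.09,0],[-0.24,0,-0.17,0],[-0.37,0,-0.24,0],[-0.5,0,-0.31,0],[-0.63,0,-0.37,0],[-0.76,0,-0.42,0],[-0.9,0,-0.47,0],[-1.04,0,-0.51,0],[-1.04,0,-0.51,0]]]'; cat > ang.py <<'E'
from h import *
a=np.radians(-79.3); ex=np.array([np.cos(a),np.sin(a),0]); ey=np.array([-np.sin(a),np.cos(a),0]); N=np.array([.6028,-.073,0]); O=N+.085*ex; S=np.stack([ex,ey,[0,0,1]])
s=arm.get_state(); T=(s['eef_pos']-O)@S.T*1000; T[2]+=54; print('grasp stage',T.round(1))
r=np.hypot(T[0],T[2]-90); an=np.arctan2(T[0],T[2]-90)-np.arctan2(4,73); print('r',r,'a from grip',an,'tilt',.6-an)
for n in('side','wrist'):
    c=cal(n); p,d=arm.grab_frame(n); Y=(cloud(d,c)-O)@S.T*1000; g=p.astype(int)
    t=(g[...,0]>90)&(g[...,1]<60)&(g[...,2]<60)&(Y[...,2]>110)&(abs(Y[...,1])<25)&(abs(Y[...,0])<80)
    if t.sum()>5: print(n,'tab',t.sum(),np.percentile(Y[t],[5,50,95],axis=0).round(1).tolist())
    # back of mirror frame: dark pts within |y|<33, distance<33 of pivot
    R=np.hypot(Y[...,0],Y[...,2]-90)
    m=(R<36)&(abs(Y[...,1])<31)&(Y[...,2]>50)&(Y[...,0]>-40)
    q=Y[m]
    if len(q)>20:
        v=cv2.fitLine(q[:,[0,2]].astype(np.float32),cv2.DIST_HUBER,0,.01,.01).ravel(); print(n,len(q),'lean a',np.arctan(v[0]/v[1]),v.round(2))
    cv2.imwrite(f'pics/m_{n}.png',p[...,::-1])
E
python3 ang.py
```

```text
t: 17.27
eef_pos: [0.622, -0.1735, 0.1077]
ee_rot: [-3.141, -0.0, -1.384]
force: [4.8, 0.7, 0.8]
width: 0.014
gripper_force: 8.0
grasp stage [ 17.4   0.2 161.7]
r 73.81705533798734 a from grip 0.18252974062863359 tilt 0.4174702593713664
side tab 68 [[19.1, -3.4, 144.8], [23.2, 1.4, 166.6], [26.1, 6.4, 178.4]]
side 520 lean a 0.21348616 [ 0.21  0.98  5.14 93.23]
wrist tab 564 [[22.0, -6.3, 149.1], [26.2, -0.9, 167.2], [27.9, 4.8, 177.1]]
wrist 978 lean a 0.22265036 [ 0.22  0.98  3.1  75.  ]
```

```bash
python3 -m crank '[[[-0.14,0,-0.03,0],[-0.28,0,-0.06,0],[-0.42,0,-0.08,0],[-0.57,0,-0.09,0],[-0.7,0,-0.1,0],[-0.8,0,-0.1,0],[-0.88,0,-0.09,0],[-0.88,0,-0.09,0],[-0.88,0,-0.09,0]]]'; python3 ang.py
```

```text
t: 18.5
eef_pos: [0.6181, -0.1525, 0.1102]
ee_rot: [-3.14, -0.001, -1.384]
force: [5.7, -1.8, 4.2]
width: 0.0139
gripper_force: 8.0
grasp stage [ -4.1   0.3 164.2]
r 74.3515807587878 a from grip -0.10941999836909722 tilt 0.7094199983690972
side tab 91 [[-0.5, -4.3, 147.4], [3.5, 0.4, 165.3], [5.3, 5.8, 181.7]]
side 681 lean a -0.045014936 [ 4.000e-02 -1.000e+00  4.250e+00  9.359e+01]
wrist tab 989 [[3.9, -6.3, 147.4], [5.2, -0.8, 164.9], [6.1, 5.2, 177.1]]
wrist 4156 lean a -0.07107647 [ 7.000e-02 -1.000e+00  5.690e+00  9.666e+01]
```

```bash
cat > ang2.py <<'E'
from h import *
a=np.radians(-79.3); ex=np.array([np.cos(a),np.sin(a),0]); ey=np.array([-np.sin(a),np.cos(a),0]); N=np.array([.6028,-.073,0]); O=N+.085*ex; S=np.stack([ex,ey,[0,0,1]])
def rf(z,x,th):
    k=np.ones(len(z),bool)
    for _ in range(8):
        f=np.polyfit(z[k],x[k],1); k=abs(x-np.polyval(f,z))<th
    return np.arctan(f[0]).round(4),np.polyval(f,[90,120,163]).round(1),k.sum()
for n in('side','wrist','top'):
    c=cal(n); 
    fr=[arm.grab_frame(n) for _ in range(3)]; p=fr[0][0]; d=np.median([f[1] for f in fr],0); Y=(cloud(d,c)-O)@S.T*1000; g=p.astype(int)
    np.savez('a_'+n,Y=Y,p=p)
    t=(g[...,0]>90)&(g[...,1]<60)&(g[...,2]<60)&(Y[...,2]>135)&(Y[...,2]<175)&(abs(Y[...,1])<25)&(abs(Y[...,0])<80)
    if t.sum()>10: print(n,'tab',rf(Y[t][:,2],Y[t][:,0],1.5))
    m=(abs(Y[...,1])<31)&(Y[...,2]>62)&(Y[...,2]<118)&(abs(Y[...,0])<22)
    for lo,hi in((62,90),(90,118),(62,118)):
        q=Y[m&(Y[...,2]>lo)&(Y[...,2]<hi)]
        if len(q)>30: print(n,lo,len(q),rf(q[:,2],q[:,0],2),np.percentile(q[:,0],[5,25,50,75,95]).round(1))
E
python3 ang2.py
```

```text
side tab (np.float64(-0.0342), array([6. , 5. , 3.5]), np.int64(63))
side 62 267 (np.float64(-0.037), array([4.7, 3.5, 1.9]), np.int64(266)) [4.  4.7 5.2 5.6 6.2]
side 90 291 (np.float64(-0.0391), array([4.6, 3.4, 1.7]), np.int64(291)) [2.8 3.5 4.  4.5 5.2]
side 62 558 (np.float64(-0.0406), array([4.6, 3.4, 1.6]), np.int64(557)) [3.  4.  4.6 5.2 5.9]
wrist tab (np.float64(-0.0413), array([8.2, 7. , 5.2]), np.int64(833))
wrist 62 1103 (np.float64(-0.0428), array([6.4, 5.1, 3.3]), np.int64(1103)) [6.3 6.7 7.  7.3 7.6]
wrist 90 1616 (np.float64(-0.0438), array([6.4, 5.1, 3.2]), np.int64(1616)) [5.1 5.5 5.7 6.1 6.4]
wrist 62 2719 (np.float64(-0.0431), array([6.4, 5.1, 3.3]), np.int64(2719)) [5.2 5.7 6.2 6.8 7.4]
```

View pics/m_wrist.png

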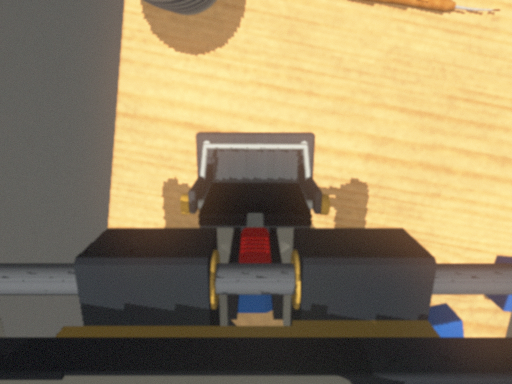

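The wrist picture shows the red tab between the fingers (255,245) with the mirror frame below it (255,200). Both cameras put the lean at -0.041 rad against the -0.106 I need, so the tab slipped about 4 mm in the pads. I'll grip harder and pull further.

```bash
python3 -m crank '[[[0,0,0,0],[0,0,0,0],[-0.06,0,0,0],[-0.12,0,0,0],[-0.19,0,0.01,0],[-0.19,0,0.01,0],[-0.19,0,0.01,0]]]' - 18; python3 ang2.py
```

```text
t: 19.92
eef_pos: [0.6173, -0.1482, 0.11]
ee_rot: [-3.14, -0.001, -1.384]
force: [5.0, -3.6, 3.5]
width: 0.0139
gripper_force: 18.0
side tab (np.float64(-0.0818), array([ 5.7,  3.3, -0.3]), np.int64(69))
side 62 287 (np.float64(-0.0889), array([ 4.7,  2.1, -1.8]), np.int64(286)) [4.5 5.3 5.9 6.6 7.6]
side 90 305 (np.float64(-0.0852), array([ 4.5,  2. , -1.7]), np.int64(302)) [1.6 2.7 3.3 4.  4.9]
side 62 592 (np.float64(-0.0926), array([ 4.6,  1.9, -2.1]), np.int64(588)) [1.9 3.3 4.6 5.8 7.2]
wrist tab (np.float64(-0.0937), array([8.2, 5.4, 1.3]), np.int64(926))
wrist 62 1250 (np.float64(-0.0953), array([ 6.4,  3.5, -0.6]), np.int64(1250)) [6.5 7.  7.7 8.4 9. ]
wrist 90 1798 (np.float64(-0.0956), array([ 6.4,  3.5, -0.6]), np.int64(1798)) [3.8 4.3 5.  5.6 6.3]
wrist 62 3048 (np.float64(-0.0956), array([ 6.4,  3.5, -0.6]), np.int64(3048)) [3.9 4.7 5.9 7.4 8.7]
```

```bash
python3 -m crank '[[[-0.02,0,0,0],[-0.045,0,0,0],[-0.045,0,0,0],[-0.045,0,0,0],[-0.045,0,0,0],[-0.045,0,0,0]]]'; python3 ang2.py; sleep 0; python3 - <<'E'
from h import *
D=np.load('a_side.npz'); Y=D['Y']; p=D['p'].astype(int)
b=(p[...,2]>p[...,0]+25)&(abs(Y[...,0]+85)<40)&(abs(Y[...,1])<45)&(Y[...,2]>45)&(Y[...,2]<75)
print('block',np.percentile(Y[b],[2,50,98],axis=0).round(1) if b.any() else None)
D=np.load('a_side.npz'); 
k=Y[163:167,295:300]; print('lens',np.nanmedian(k.reshape(-1,3),0).round(1))
E
```

```text
t: 21.12
eef_pos: [0.6171, -0.1472, 0.11]
ee_rot: [-3.14, -0.001, -1.385]
force: [5.5, -4.1, 3.2]
width: 0.0141
gripper_force: 18.0
side tab (np.float64(-0.0941), array([ 5.8,  3. , -1.1]), np.int64(70))
side 62 287 (np.float64(-0.1099), array([ 4.7,  1.4, -3.4]), np.int64(286)) [4.5 5.4 6.2 7.  8. ]
side 90 316 (np.float64(-0.1088), array([ 4.7,  1.5, -3.2]), np.int64(315)) [1.4 2.4 3.2 4.  5. ]
side 62 603 (np.float64(-0.1082), array([ 4.7,  1.5, -3.2]), np.int64(601)) [1.7 3.1 4.6 6.1 7.7]
wrist tab (np.float64(-0.1068), array([8.2, 5. , 0.4]), np.int64(953))
wrist 62 1300 (np.float64(-0.1099), array([ 6.4,  3.1, -1.7]), np.int64(1300)) [6.5 7.1 7.8 8.7 9.4]
wrist 90 1831 (np.float64(-0.1095), array([ 6.4,  3.1, -1.6]), np.int64(1831)) [3.4 4.  4.7 5.5 6.3]
wrist 62 3131 (np.float64(-0.1087), array([ 6.4,  3.1, -1.5]), np.int64(3131)) [3.6 4.5 5.9 7.5 9.1]
block [[-100.   -29.1   51.3]
 [ -79.8   -8.    65.5]
 [ -68.1   24.6   68.5]]
lens [-217.8    1.8  147.1]
```

```bash
python3 -m crank '[[[0.015,0,0,0],[0.015,0,0,0],[0.015,0,0,0],[0.015,0,0,0],[0.015,0,0,0],[0.015,0,0,0],[0.015,0,0,0],[0.015,0,0,0]]]'; python3 ang2.py | grep 'wrist 62'; python3 -c "
from station import arm
print(arm.job_done())"
```

```text
t: 22.58
eef_pos: [0.6171, -0.1473, 0.1099]
ee_rot: [-3.141, -0.001, -1.384]
force: [4.9, -2.1, 3.3]
width: 0.014
gripper_force: 18.0
wrist 62 1275 (np.float64(-0.1081), array([ 6.4,  3.2, -1.5]), np.int64(1275)) [6.5 7.1 7.8 8.6 9.3]
wrist 62 3098 (np.float64(-0.1073), array([ 6.4,  3.2, -1.4]), np.int64(3098)) [3.6 4.6 5.9 7.5 9. ]
the job is handed in; nothing more can be done
None
```

The wax model is seated flat in the nest with its mark facing the mirror and released, and I handed the job in at 22.6 s still holding the mirror at about 0.707 rad tilt; by my measurements that is within about 0.005 rad of the angle that puts the mark mid-glass for the upper lens.

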